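# Hold the dosing pump's pressure arm open for new tubing

### The arm

A 7-joint arm with a two-finger parallel gripper is mounted at the origin on the work surface. World frame = base frame: x ahead of the robot, y to its left, z up, the work surface at z = 0. Lengths are in m, angles in rad, forces in N, time in s.
With the tool pointing down it reaches from about 0.425 to 0.925 m from the base axis. Payload 6.8 kg.
Tool frame: the origin (TCP) lies between the finger pads; the fingertips stand 8 mm ahead of it and the grasp point (between the pads) lies 11 mm behind it (manip.finger_overhang is the distance from the TCP to the fingertips, in m); z points along the fingers, x is the direction in which the jaws open and shut, and the axes are right-handed (so a half turn about z gives the same grasp; the last joint's range is limited). The gripper opens to 85 mm and grips with 20 to 120 N. Pads are 22 mm wide; open, the fingers measure 114 mm over their backs; the gripper's body (76 mm by 85 mm) begins 54 mm behind the grasp point. The pads swing forward as they close: fully open they stand 13 mm farther back than shut.
Start: joints at [-1.327, 0.477, 0.022, 1.555, -0.011, 1.109, -0.083], TCP at [0.233, 0.634, 0.239] pointing down, gripper open.
Joint ranges: [-2.96, 2.96], [-0.34, 2.1], [-1.41, 1.46], [0.24, 2.44], [-1.37, 4.51], [0.17, 1.92], [-2.96, 2.96]. Speed limits (rad/s): [2.39, 2.39, 3.14, 3.14, 3.14, 3.14, 3.14].

### API

Orientations are given as a unit quaternion [w, x, y, z].
In Python, from workcell import monitor, imaging, workorder, manip gives the robot as it stands.
- The arm moves only by the tool servo_tool, never from a script. Its argument "commands" is a list of rows, each a list of 6 numbers: the shift along the tool's x, y, z in m, then the turn, a rotation vector about the tool's x, y, z in rad. In form: [[dx, dy, dz, wx, wy, wz], ...]. A call has 1 to 8 rows; each row is the pose to reach, as a shift and turn from the pose commanded when the call began, along the tool's axes at that moment; what a row does not reach only later rows make up. A row lasts 1/8 s, in which the tool goes at most 62.5 mm and 10.7 degrees, less where a joint would pass 70% of its speed; a pose out of reach is approached as far as the arm can. A call with a gripper value outside its range is refused whole. "fingers" is the finger opening in m, from 0 to 0.0854, set as the call begins (left out, the last holds). The fingers move at their own pace and stop on an object; "force" is the grip in N (left out, the last holds). Time passes only in rows, so rows that repeat a pose let the fingers close. It gives the time, the measured TCP pose, the force and the opening at its end, in the units of the state.
- monitor.read_state(): the state, without advancing time (a new reading comes with each control period).
- imaging.get_image(name): name is "scene" or "top" or "wrist"; returns a dict with "img" (384x512x3 uint8, blue, green, red), "fov_y" (degrees; the focal length in pixels is half the picture's height over the tangent of half this angle, whatever the lens; pixels are square), "cx", "cy" (the principal point, pixels), "R" (3x3) and "t" (3): a world point X has camera coordinates R X + t. Camera axes: x right, y down, z forward; pixel columns grow to the right and rows downward; lengths in m; the calibration is good to about 2 mm. A picture is of the moment at which its call begins. There is no depth.
- workorder.hand_in(): hands the job in, once; it reports no verdict.
The state is a dict: "clock": time; "joint_pos": joint angles; "joint_velocities": joint speeds; "tau": joint torques, N m; "position": TCP position; "tcp_rot": TCP orientation; "force": force on the tool from outside, world axes, zero at the start; "moment": the same for the moment, N m; "gripper_width": opening from 0.0 (shut) to 1.0 (fully open).
Only numpy, scipy, OpenCV 4.12 (cv2) and the standard library are available. Lean on these libraries where they do the work, as an engineer would, in place of code of your own. Each camera call takes 0.05 s, during which the arm holds its last target.

### The job

The empty dosing pump is to get new tubing: swing its clear guard fully up so that it stands by itself, then push the sprung pressure arm away from the rotor (the upright thumb post on it is there to push on), past the last click of its ratchet and on to its end stop. Keep holding it there for the colleague who lays the tubing in: the job finishes with you still pressing the arm fully back, not letting it rest on the pawl. Leave the bottle, the tip box and the tube rack where they stand.

Things in the scene. Friction and masses are not known exactly. Their poses are not given: they have to be found in the camera images.
- pump: Bench-top peristaltic dosing pump, fixed: white housing 222 (x) by 310 mm (y), grey deck 75 mm above the worktop. Origin on the worktop under the deck's centre; x away from the robot, y left, z up. On the deck: rotor with four rollers (62 mm across, 42 mm tall, axis at x +8, y +6 mm), tubing guide blocks at y +100, pressure arm on the rotor's -y side. All on deck is under 57 mm tall.
- guard (a joint): Clear plastic hood over the whole deck, 190 by 224 mm and 58 mm high, hinged at the far edge of the deck about the pump's y axis; it opens upward and away from the robot. Value: angle in rad, 0 shut, 1.75 at its limit. A friction hinge keeps it at any angle (3 to 5 N at the handle to move it).
- guard_bar (a point): Middle of the guard's handle: a round steel bar 10 mm thick and 92 mm long between its two end brackets, lying along the pump's y, 35 mm in front of the guard's near wall and, when shut, 40 mm above the deck (115 mm above the worktop). It runs on a circle of 229 mm radius about guard_hinge.
- guard_hinge (a point): Middle of the guard's hinge line, at deck height (75 mm above the worktop), 95 mm beyond the pump's origin along the pump's x; the hinge line lies along the pump's y.
- pressure_arm (a joint): Sprung arm (aluminium bar, white concave shoe) beside the rotor, on a vertical pivot at the deck's far right. Value in rad: 0 at rest, growing as its thumb post goes towards the pump's -y; end stop 0.34. At the post the spring needs 7 N to start, 14 N at the stop, a little more at each tooth. Its three teeth pass the pawl at 0.09, 0.17, 0.25; let go after the last, it springs back to 0.25.
- thumb_post (a point): On the axis of the thumb post: upright round black pin, 15 mm thick, from 12 to 56 mm above the deck, on the arm's free end 110 mm from the pivot; the point is 36 mm above the deck. Pump frame: at rest x -48, y -36 mm; at the stop x -48, y -74. On its +y side the deck is empty for 60 mm; rotor and shoe begin 20 mm beyond it in x. Arm and teeth under it are up to 20 mm above the deck.
- swing_pivot (a point): On the pivot axis of the pressure arm, 36 mm above the deck.
- pawl (a joint): Small sprung steel slider with a black knob, in a guide in front of the arm's end, up to 23 mm above the deck. Value in m: 0 when its spring holds it out between the teeth, up to 0.005 as a tooth pushes it back (towards the robot); it clicks by itself.
- bottle_mid (a point): Middle (half-way up) of an amber glass bottle, 70 mm in diameter, 145 mm tall, black cap; stands loose near the pump. Leave it.
- tip_box_mid (a point): Middle of a white pipette-tip box with clear lid, 84 by 124 by 89 mm; stands loose near the pump. Leave it.
- tube_rack_mid (a point): Middle of a small steel rack of capped tubes, 70 by 150 mm, 55 mm tall; stands loose near the pump. Leave it.

How it is judged:
By the outcome, as a careful person would: the job done as asked, in the order asked, and still so for the second after the job is handed in, while the arm keeps its last pose, push and grip.
It also fails if it takes over 42 s, if anything falls off the work surface, if the arm or the gripper's body presses on something with over 40 N, if the wrist force passes 120 N, or if a joint passes its speed limit or range.

## Working session

There is one attempt and no reset: what is moved stays moved. The work goes in short steps, Python scripts to look and compute and a tool call to move; the robot and the scene stay as the last step left them, time stands still between calls to the robot, and variables do not carry over. Pictures are saved under pics/ and viewed, and the job is handed in when it is done.

Besides the shell and the picture viewer there is one more tool, called after "Request:" as name([rows], argument=value, ...), one row to a line, values as JSON. servo_tool: Moves the arm, as the interface text tells. Its arguments: {"type":"object","properties":{"commands":{"type":"array"},"fingers":{"type":"number"},"force":{"type":"number"}},"required":["commands"]}

```bash
mkdir -p pics; ls; cat > h.py <<'E'
import numpy as np,cv2,json,pickle
from scipy.spatial.transform import Rotation as Ro
from workcell import monitor, imaging, workorder, manip
def st():
    return monitor.read_state()
def grab(name,f):
    d=imaging.get_image(name); cv2.imwrite('pics/%s.png'%f,d['img']); pickle.dump(d,open('pics/%s.pkl'%f,'wb')); return d
def load(f): return pickle.load(open('pics/%s.pkl'%f,'rb'))
def ray(d,u,v):
    f=d['img'].shape[0]/2/np.tan(np.radians(d['fov_y'])/2)
    R=np.array(d['R']);t=np.array(d['t'])
    k=R.T@np.array([(u-d['cx'])/f,(v-d['cy'])/f,1]); return -R.T@t,k
def atz(d,u,v,z):
    c,k=ray(d,u,v); return c+k*(z-c[2])/k[2]
def proj(d,X):
    f=d['img'].shape[0]/2/np.tan(np.radians(d['fov_y'])/2)
    p=np.array(d['R'])@np.array(X)+np.array(d['t']); return p[0]/p[2]*f+d['cx'],p[1]/p[2]*f+d['cy']
def tri(*a):
    A=np.zeros((3,3));b=np.zeros(3)
    for d,u,v in a:
        c,k=ray(d,u,v);k=k/np.linalg.norm(k);P=np.eye(3)-np.outer(k,k);A+=P;b+=P@c
    return np.linalg.solve(A,b)
def up(f,g,x0,y0,x1,y1,s):
    i=load(f)['img'][y0:y1,x0:x1]; cv2.imwrite('pics/%s.png'%g,cv2.resize(i,None,fx=s,fy=s,interpolation=cv2.INTER_CUBIC))
E
python3 - <<'E'
from h import *
for n in('scene','top','wrist'):
    d=grab(n,n+'0');print(n,d['fov_y'],d['cx'],d['cy'],-np.array(d['R']).T@d['t'])
print(st());print(manip.finger_overhang)
E
```

```text
pics
scene 48.53273489037654 256.53007347282033 190.27760141616363 [ 1.12931217 -0.19213264  0.86836674]
top 57.44168771837668 254.63465225439782 189.85113918466845 [ 0.37057675 -0.03425525  0.96205211]
wrist 71.43017216700055 256.0877442593675 194.16545712632822 [0.15450049 0.662361   0.37366456]
{'clock': 0.15, 'joint_pos': array([-1.32710377,  0.47762379,  0.02237065,  1.55616614, -0.01149668,
        1.10930251, -0.08308044]), 'joint_velocities': array([ 0.0004522 , -0.00234492, -0.00018921, -0.00412927,  0.00156534,
        0.00034291, -0.00011211]), 'tau': array([ 2.47506337e-03, -5.96924794e+01,  1.60997685e+00, -2.81488395e+01,
        1.26870765e-02,  6.58644713e-03,  1.41252505e-05]), 'position': array([0.23246529, 0.63326085, 0.238565  ]), 'tcp_rot': array([ 4.36072988e-04,  8.19927893e-01,  5.72466401e-01, -5.29083557e-04]), 'force': array([ 0.0926672 , -0.52066629,  0.65624277]), 'moment': array([-0.03626176,  0.00723435,  0.04175467]), 'gripper_width': 0.9991900858949193}
0.008
```

View pics/scene0.png

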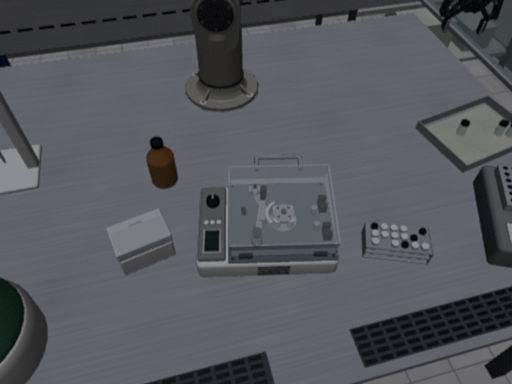

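View pics/top0.png

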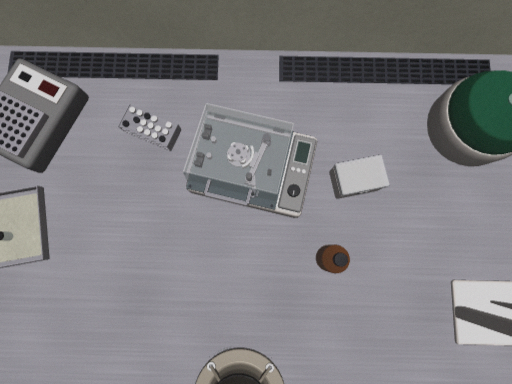

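View pics/wrist0.png

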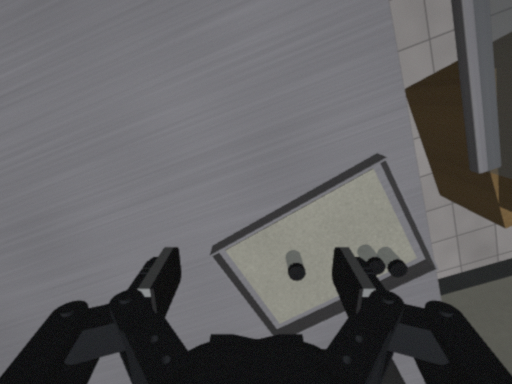

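The scene view (looking back at the robot) shows the pump near (268,225) with the bottle at (161,165), the tip box at (140,235) and the rack at (397,240). In the top view the pump is at (250,160), rotated slightly. I'll enlarge both.

```bash
python3 - <<'E'
from h import *
up('scene0','s0z',190,145,350,285,5)
up('top0','t0z',175,95,325,225,5)
E
```

```text
(no output)
```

View pics/s0z.png

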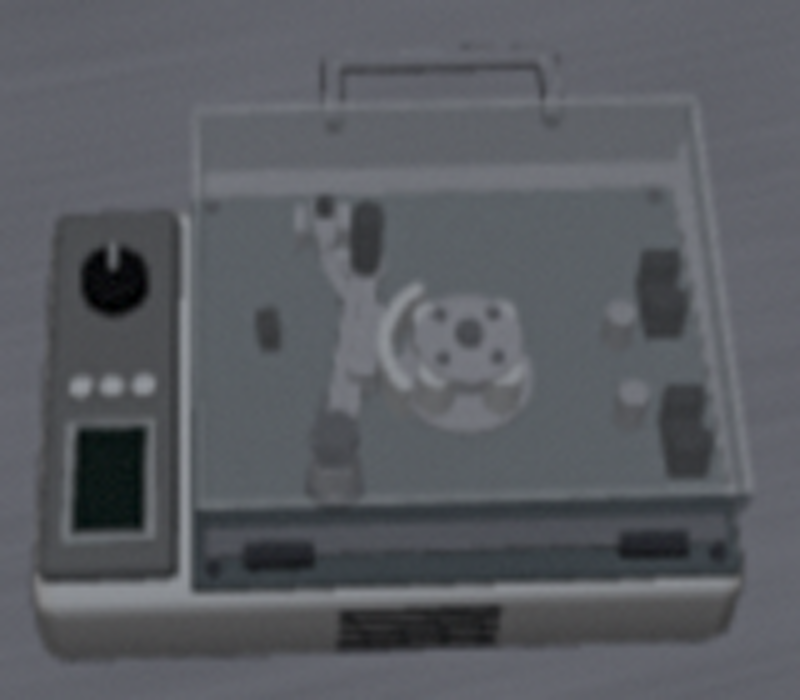

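View pics/t0z.png

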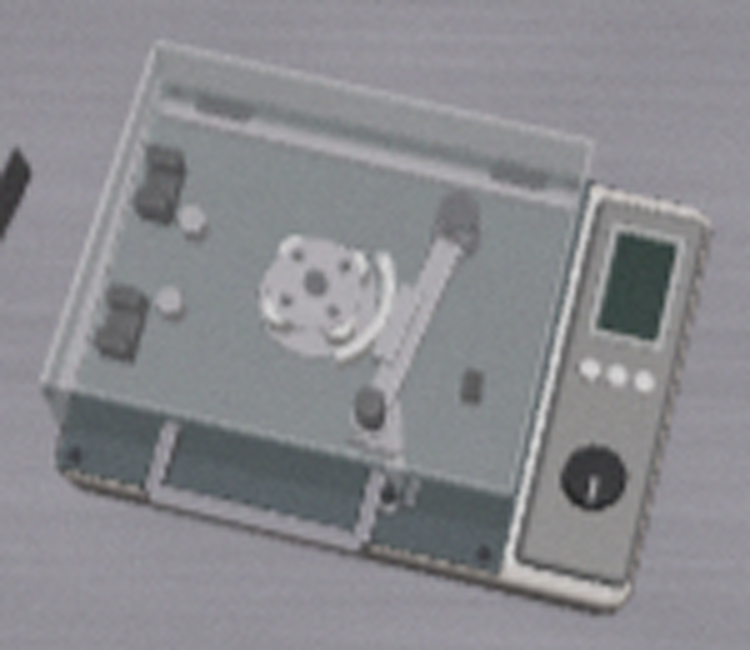

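```bash
cat >> h.py <<'E'
def Z(z,x0,y0,s=5): return ((z[0]+.5)/s-.5+x0,(z[1]+.5)/s-.5+y0)
E
python3 - <<'E'
from h import *
s=load('scene0');t=load('top0')
P={'barL':((155,490),(557,58)),'barR':((367,543),(325,62)),'hingeR':((522,172),(280,556)),'hingeL':((225,105),(653,544)),
'rotor':((316,283),(469,333)),'post':((370,400),(368,212)),'scrFL':((75,456),(655,195)),'scrFR':((484,553),(210,207))}
R={}
for k,(a,b) in P.items():
    R[k]=tri((t,*Z(a,175,95)),(s,*Z(b,190,145)))
    print(k,R[k].round(4), [np.round(np.subtract(proj(d,R[k]),Z(z,*o)),1) for d,z,o in((t,a,(175,95)),(s,b,(190,145)))])
for a,b in(('barR','barL'),('hingeR','hingeL'),('scrFR','scrFL')):
    d=R[b]-R[a];print(np.arctan2(-d[0],d[1]),np.linalg.norm(d))
# fit pose using known deck heights : bar z .115, mid
for nm,pt in (('bottle',(340,259)),):
    pass
# others rough from top
print('bottle cap',atz(t,340,259,.145),'box',[atz(t,u,v,.089).round(3) for u,v in((334,160),(381,156),(388,185),(341,196))],'rack',[atz(t,u,v,.055).round(3) for u,v in((125,107),(179,127),(172,150),(120,125))])
E
```

```text
barL [0.4964 0.0882 0.1555] [array([-0.9, -0.3]), array([-1. ,  0.1])]
barR [ 0.4729 -0.0139  0.1557] [array([0.2, 0. ]), array([ 0.2, -0. ])]
hingeR [ 0.6796 -0.0877  0.0831] [array([-0.1, -0. ]), array([-0.1,  0. ])]
hingeL [0.7133 0.0684 0.0825] [array([0.2, 0.1]), array([ 0.3, -0. ])]
rotor [0.6087 0.0161 0.1137] [array([0.1, 0. ]), array([ 0.1, -0. ])]
post [ 0.5456 -0.0129  0.132 ] [array([0.1, 0. ]), array([ 0.1, -0. ])]
scrFL [0.525  0.1395 0.0756] [array([0.1, 0. ]), array([ 0.2, -0. ])]
scrFR [ 0.4791 -0.0719  0.0756] [array([0.3, 0.1]), array([ 0.4, -0. ])]
-0.2263890542457675 0.10474966381127457
-0.21277630633887565 0.15971923351127867
-0.21376642800416187 0.21633971460934057
bottle cap [ 0.35021863 -0.22667065  0.145     ] box [array([ 0.597, -0.229,  0.089]), array([ 0.61 , -0.35 ,  0.089]), array([ 0.535, -0.364,  0.089]), array([ 0.505, -0.245,  0.089])] rack [array([0.744, 0.332, 0.055]), array([0.69 , 0.181, 0.055]), array([0.625, 0.196, 0.055]), array([0.692, 0.341, 0.055])]
```

```bash
cat >> h.py <<'E'
ORG=np.array([.5998,.0118,0]);PSI=-.2131
RP=Ro.from_euler('z',PSI).as_matrix()
def W(x,y,z): return ORG+RP@np.array([x,y,z])
def bar(a,y=0):
    r=.229;b=np.arctan2(.040,np.sqrt(r*r-.04**2))+a
    return W(.095-r*np.cos(b),y,.075+r*np.sin(b))
E
python3 - <<'E'
from h import *
for nm,o in(('scene0',(190,145,350,285)),('top0',(175,95,325,225))):
    d=load(nm);im=cv2.resize(d['img'][o[1]:o[3],o[0]:o[2]],None,fx=5,fy=5)
    def q(X): 
        u=proj(d,X);return (int((u[0]-o[0])*5+2),int((u[1]-o[1])*5+2))
    for a,c in((0,(0,0,255)),(.18,(0,255,0))):
        cv2.line(im,q(bar(a,-.046)),q(bar(a,.046)),c,1)
    L=lambda x,y,z:q(W(x,y,z))
    for a,b in (((-.048,-.036,.087),(-.048,-.036,.131)),((.095,-.112,.075),(.095,.112,.075)),((-.095,-.112,.075),(-.095,.112,.075)),((-.095,-.112,.075),(.095,-.112,.075)),((-.095,.112,.075),(.095,.112,.075))):
        cv2.line(im,L(*a),L(*b),(255,100,0),1)
    cv2.imwrite('pics/ov_%s.png'%nm,im)
E
```

```text
(no output)
```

View pics/ov_scene0.png

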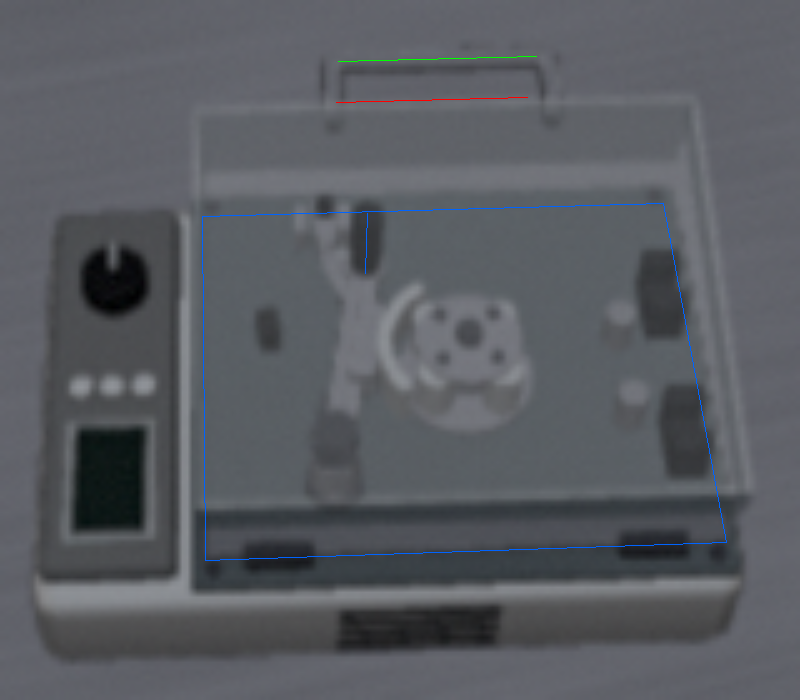

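View pics/ov_top0.png

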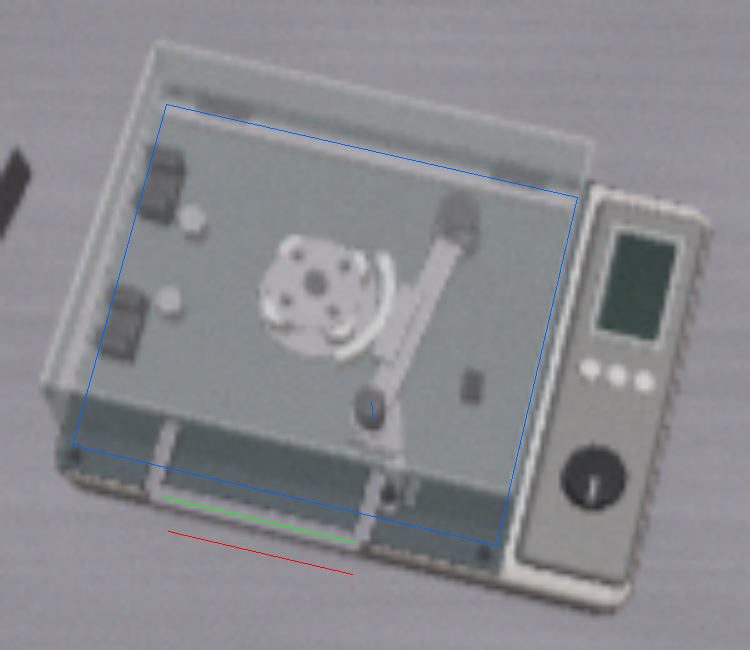

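The bar measures z≈0.156, not 0.115, and its radius from the hinge is still ~0.23. So the guard is already ajar, by about 0.18 rad. The rotor, post and hinge points agree with each other to a few mm. Next I'll work out the move to above the bar.

```bash
cat >> h.py <<'E'
def rel(p,yaw=PSI):
    s=st();R0=Ro.from_quat(np.roll(s['tcp_rot'],-1)).as_matrix()
    c,n=np.cos(yaw),np.sin(yaw)
    Rt=np.array([[c,n,0],[n,-c,0],[0,0,-1]]).astype(float)
    d=R0.T@(np.array(p)-s['position']);w=Ro.from_matrix(R0.T@Rt).as_rotvec()
    return d.round(4),w.round(4)
def show():
    s=st();print('t %.2f'%s['clock'],s['position'].round(4),'F',s['force'].round(1),'g %.3f'%s['gripper_width'],'q',s['joint_pos'].round(2))
E
python3 - <<'E'
from h import *
print(bar(.18),rel([.4806,.038,.26]))
E
```

```text
[0.48283167 0.03711024 0.15472124] (array([-0.4733,  0.438 , -0.0207]), array([1.1000e-03, 1.0000e-03, 1.4321e+00]))
```

Request:
servo_tool([
  [-0.473,0.438,-0.021,0,0,1.432],
  [-0.473,0.438,-0.021,0,0,1.432],
  [-0.473,0.438,-0.021,0,0,1.432],
  [-0.473,0.438,-0.021,0,0,1.432],
  [-0.473,0.438,-0.021,0,0,1.432],
  [-0.473,0.438,-0.021,0,0,1.432],
  [-0.473,0.438,-0.021,0,0,1.432],
  [-0.473,0.438,-0.021,0,0,1.432],
], fingers=0.03)

```text
clock: 1.15
position: [0.4253, 0.1705, 0.2558]
tcp_rot: [-0.0, 0.994, -0.109, 0.0]
force: [1.8, 0.5, -0.7]
gripper_width: 0.35
```

```bash
python3 - <<'E'
from h import *
show();print(rel([.4806,.038,.26]))
E
```

```text
t 1.15 [0.4253 0.1705 0.2558] F [ 1.8  0.5 -0.7] g 0.350 q [-0.96  0.09  0.48  2.06 -0.05  1.   -0.68]
(array([ 0.0825,  0.1175, -0.0043]), array([-0.0006, -0.0001, -0.0043]))
```

Request:
servo_tool([
  [0.041,0.059,-0.003,0,0,0],
  [0.082,0.117,-0.004,0,0,-0.004],
  [0.082,0.117,-0.004,0,0,-0.004],
  [0.082,0.117,-0.004,0,0,-0.004],
  [0.082,0.117,-0.004,0,0,-0.004],
])

```text
clock: 1.78
position: [0.4799, 0.0421, 0.2593]
tcp_rot: [-0.0, 0.995, -0.103, -0.0]
force: [0.4, 0.4, 0.7]
gripper_width: 0.353
```

```bash
python3 - <<'E'
from h import *
show();d=grab('wrist','w1');print(proj(d,bar(.18,.046)),proj(d,bar(.18,-.046)))
print(rel([.4806,.038,.26]))
E
```

```text
t 1.77 [0.4799 0.0421 0.2593] F [0.4 0.4 0.7] g 0.353 q [-0.76  0.14  0.6   2.01 -0.09  1.02 -0.32]
(np.float64(260.12365848649864), np.float64(151.90938112991415)) (np.float64(259.21841334321465), np.float64(242.4550953588057))
(array([ 0.0016,  0.0041, -0.0006]), array([-0.0002,  0.0007,  0.0065]))
```

View pics/w1.png

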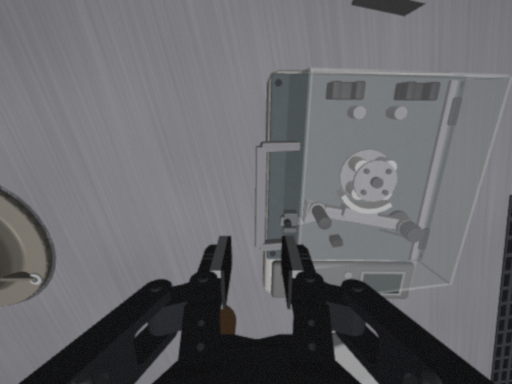

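The wrist view shows the bar at u≈261, v 147–248, where predicted. The jaws straddle it and the wall-side finger has room, so I'll descend.

```bash
python3 - <<'E'
from h import *
t,s,w=load('top0'),load('scene0'),load('w1')
m=tri((t,*Z((261,516),175,95)),(s,*Z((441,60),190,145)),(w,261,196.5));print(m)
c=RP.T@(m-ORG);print(c, np.arctan2(c[2]-.075,.095-c[0])-.1756, np.hypot(c[2]-.075,.095-c[0]))
print(rel([.4812,.0381,.144]))
E
```

```text
[0.48444075 0.03808924 0.15396342]
[-0.11830976  0.00129716  0.15396342] 0.17893993967579355 0.2274560937077812
(array([0.0022, 0.0039, 0.1154]), array([-0.0002,  0.0007,  0.0065]))
```

Request:
servo_tool([
  [0.002,0.004,0.04,0,0,0.006],
  [0.002,0.004,0.08,0,0,0.006],
  [0.002,0.004,0.1,0,0,0.006],
  [0.002,0.004,0.116,0,0,0.006],
  [0.002,0.004,0.116,0,0,0.006],
  [0.002,0.004,0.116,0,0,0.006],
])

```text
clock: 2.58
position: [0.4821, 0.0368, 0.1443]
tcp_rot: [-0.0, 0.994, -0.107, 0.001]
force: [-0.2, 1.0, 1.3]
gripper_width: 0.346
```

```bash
python3 - <<'E'
from h import *
show();d=grab('wrist','w2')
d=grab('scene','s2');up('s2','s2z',190,120,350,260,5)
E
```

```text
t 2.58 [0.4821 0.0368 0.1443] F [-0.2  1.   1.3] g 0.346 q [-0.67  0.32  0.56  2.12 -0.25  0.76 -0.17]
```

View pics/w2.png

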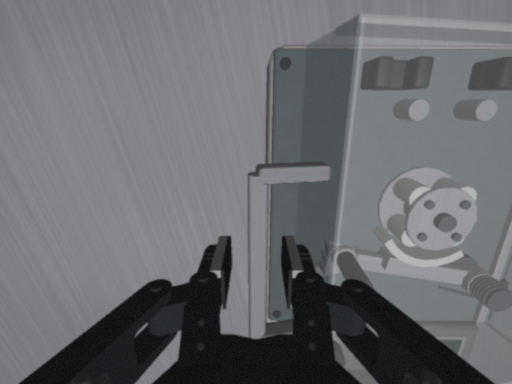

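View pics/s2z.png

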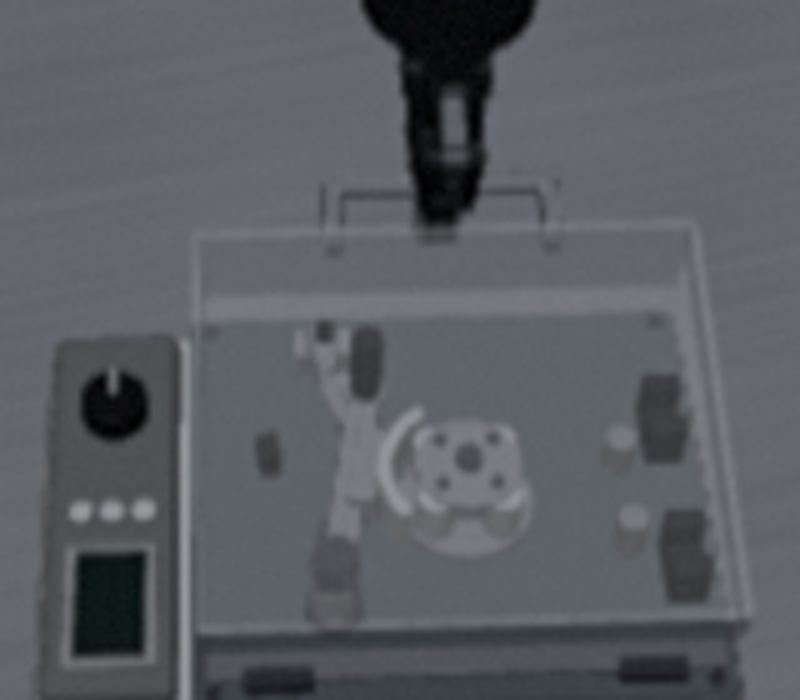

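The bar is centred between the pads (u≈257 between 228 and 285) and the middle of the handle is in the jaw. Closing.

Request:
servo_tool([
  [0,0,0,0,0,0],
  [0,0,0,0,0,0],
  [0,0,0,0,0,0],
  [0,0,0,0,0,0],
], fingers=0.0, force=40)

```text
clock: 3.18
position: [0.4824, 0.0365, 0.1439]
tcp_rot: [-0.0, 0.994, -0.107, 0.001]
force: [5.3, -1.6, -0.3]
gripper_width: 0.1
```

```bash
python3 - <<'E'
from h import *
show();s=st()
# bar presently at TCP + 0.011 up; build arc in pump frame
b0=RP.T@(s['position']+[0,0,.011]-ORG);print(b0)
for a in np.arange(.18,1.76,.13):
    p=bar(a)+[0,0,-.011]; d,w=rel(p+ (s['position']-(bar(.18)+[0,0,-.011]))*max(0,0)); print(round(a,2),p.round(3),d,w)
E
```

```text
t 3.17 [0.4824 0.0365 0.1439] F [ 5.3 -1.6 -0.3] g 0.100 q [-0.67  0.32  0.56  2.12 -0.25  0.76 -0.17]
[-0.12000096 -0.0007283   0.15490113]
0.18 [0.483 0.037 0.144] [ 0.0003 -0.0007  0.0002] [-0.0005 -0.0017 -0.002 ]
0.31 [0.495 0.035 0.171] [ 0.0125 -0.0008 -0.027 ] [-0.0005 -0.0017 -0.002 ]
0.44 [0.51  0.031 0.196] [ 0.0281 -0.0008 -0.0523] [-0.0005 -0.0017 -0.002 ]
0.57 [0.528 0.027 0.219] [ 0.0469 -0.0009 -0.0754] [-0.0005 -0.0017 -0.002 ]
0.7 [0.549 0.023 0.24 ] [ 0.0685 -0.0009 -0.0958] [-0.0005 -0.0017 -0.002 ]
0.83 [0.573 0.018 0.257] [ 0.0925 -0.001  -0.1133] [-0.0005 -0.0017 -0.002 ]
0.96 [0.598 0.012 0.272] [ 0.1187 -0.001  -0.1276] [-0.0005 -0.0017 -0.002 ]
1.09 [0.625 0.006 0.282] [ 0.1464 -0.0011 -0.1383] [-0.0005 -0.0017 -0.002 ]
1.22 [0.654 0.    0.289] [ 0.1753 -0.0011 -0.1453] [-0.0005 -0.0017 -0.002 ]
1.35 [ 0.683 -0.006  0.293] [ 0.2049 -0.0012 -0.1485] [-0.0005 -0.0017 -0.002 ]
1.48 [ 0.712 -0.012  0.292] [ 0.2346 -0.0013 -0.1479] [-0.0005 -0.0017 -0.002 ]
1.61 [ 0.74  -0.019  0.288] [ 0.264  -0.0013 -0.1434] [-0.0005 -0.0017 -0.002 ]
1.74 [ 0.768 -0.025  0.28 ] [ 0.2926 -0.0014 -0.1351] [-0.0005 -0.0017 -0.002 ]
```

Gripped at about 8.5 mm opening, close to the 10 mm bar. I'll start along the arc.

Request:
servo_tool([
  [0.006,0,-0.014,0,0,0],
  [0.012,0,-0.027,0,0,0],
  [0.02,0,-0.04,0,0,0],
  [0.028,0,-0.052,0,0,0],
  [0.028,0,-0.052,0,0,0],
])

```text
clock: 3.8
position: [0.5085, 0.0307, 0.1962]
tcp_rot: [-0.0, 0.994, -0.107, -0.001]
force: [-3.3, 0.8, 3.7]
gripper_width: 0.097
```

```bash
python3 - <<'E'
from h import *
show();d=grab('scene','s3');up('s3','s3z',190,100,350,240,5)
s=st();print('pumpF',RP.T@s['force'], 'pumppos',RP.T@(s['position']-ORG)+[0,0,.011],'M',s['moment'])
for a in np.arange(.44,1.76,.13):
    d,w=rel(bar(a)+[0,0,-.011]); print(round(a,2),d,w)
E
```

```text
t 3.80 [0.5085 0.0307 0.1962] F [-3.3  0.8  3.7] g 0.097 q [-0.68  0.29  0.59  2.02 -0.2   0.89 -0.19]
pumpF [-5.33258897  1.88154089  3.93988309] pumppos [-0.09347847 -0.00088188  0.20685786] M [0.44255744 0.8839457  0.02686799]
0.44 [ 0.0015 -0.0009 -0.0004] [-0.0005  0.0016 -0.002 ]
0.57 [ 0.0202 -0.0009 -0.0235] [-0.0005  0.0016 -0.002 ]
0.7 [ 0.0417 -0.001  -0.0441] [-0.0005  0.0016 -0.002 ]
0.83 [ 0.0657 -0.001  -0.0616] [-0.0005  0.0016 -0.002 ]
0.96 [ 0.0918 -0.0011 -0.0759] [-0.0005  0.0016 -0.002 ]
1.09 [ 0.1195 -0.0012 -0.0868] [-0.0005  0.0016 -0.002 ]
1.22 [ 0.1484 -0.0012 -0.0939] [-0.0005  0.0016 -0.002 ]
1.35 [ 0.178  -0.0013 -0.0972] [-0.0005  0.0016 -0.002 ]
1.48 [ 0.2077 -0.0013 -0.0967] [-0.0005  0.0016 -0.002 ]
1.61 [ 0.2371 -0.0014 -0.0923] [-0.0005  0.0016 -0.002 ]
1.74 [ 0.2657 -0.0014 -0.0841] [-0.0005  0.0016 -0.002 ]
```

View pics/s3z.png

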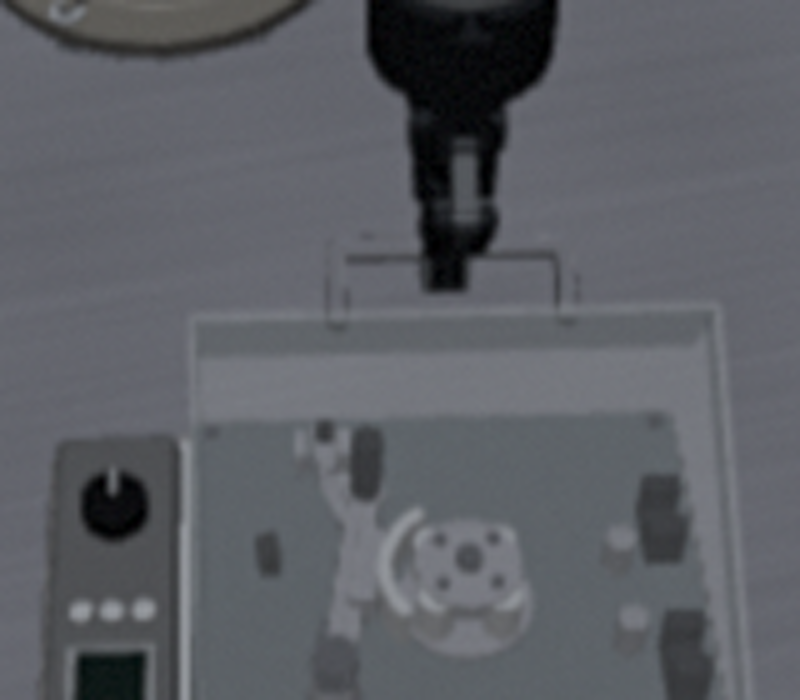

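The guard is rising with the handle, with forces under 6 N. Continuing.

Request:
servo_tool([
  [0.01,0,-0.012,0,0,0],
  [0.02,0,-0.0235,0,0,0],
  [0.031,0,-0.034,0,0,0],
  [0.0417,0,-0.044,0,0,0],
  [0.0535,0,-0.053,0,0,0],
  [0.0657,0,-0.0616,0,0,0],
  [0.0786,0,-0.069,0,0,0],
  [0.092,0,-0.076,0,0,0],
])

```text
clock: 4.85
position: [0.5976, 0.011, 0.273]
tcp_rot: [-0.001, 0.994, -0.107, -0.002]
force: [-9.6, 1.6, 9.4]
gripper_width: 0.098
```

```bash
python3 - <<'E'
from h import *
show()
s=st();print('pumpF',RP.T@s['force'], 'pumppos',RP.T@(s['position']-ORG)+[0,0,.011],'M',s['moment'])
for a in np.arange(.96,1.76,.065):
    d,w=rel(bar(a)+[0,0,-.011]); print(round(a,2),d,w)
E
```

```text
t 4.85 [0.5976 0.011  0.273 ] F [-9.6  1.6  9.4] g 0.098 q [-0.59  0.36  0.61  1.74 -0.23  1.12 -0.12]
pumpF [-9.71045493 -0.48801883  9.39759303] pumppos [-0.00202016 -0.00123763  0.28399926] M [ 0.45775372  1.92733388 -0.01946752]
0.96 [ 0.0005 -0.0012  0.0013] [-0.0011  0.0036 -0.0017]
1.02 [ 0.0141 -0.0013 -0.0045] [-0.0011  0.0036 -0.0017]
1.09 [ 0.0282 -0.0013 -0.0095] [-0.0011  0.0036 -0.0017]
1.15 [ 0.0425 -0.0013 -0.0136] [-0.0011  0.0036 -0.0017]
1.22 [ 0.057  -0.0014 -0.0167] [-0.0011  0.0036 -0.0017]
1.28 [ 0.0718 -0.0014 -0.0189] [-0.0011  0.0036 -0.0017]
1.35 [ 0.0866 -0.0014 -0.0201] [-0.0011  0.0036 -0.0017]
1.41 [ 0.1015 -0.0014 -0.0203] [-0.0011  0.0036 -0.0017]
1.48 [ 0.1163 -0.0015 -0.0196] [-0.0011  0.0036 -0.0017]
1.54 [ 0.1311 -0.0015 -0.0179] [-0.0011  0.0036 -0.0017]
1.61 [ 0.1458 -0.0015 -0.0153] [-0.0011  0.0036 -0.0017]
1.67 [ 0.1602 -0.0015 -0.0117] [-0.0011  0.0036 -0.0017]
1.74 [ 0.1744 -0.0015 -0.0072] [-0.0011  0.0036 -0.0017]
```

Request:
servo_tool([
  [0.014,0,-0.006,0,0,0],
  [0.028,0,-0.0115,0,0,0],
  [0.0425,0,-0.0156,0,0,0],
  [0.057,0,-0.0187,0,0,0],
  [0.0718,0,-0.021,0,0,0],
  [0.0866,0,-0.0221,0,0,0],
  [0.0866,0,-0.0221,0,0,0],
])

```text
clock: 5.72
position: [0.6846, -0.0082, 0.294]
tcp_rot: [0.0, 0.994, -0.107, 0.001]
force: [1.9, 0.7, 2.2]
gripper_width: 0.099
```

```bash
python3 - <<'E'
from h import *
show()
s=st();print('pumpF',RP.T@s['force'], 'pumppos',RP.T@(s['position']-ORG)+[0,0,.011],'M',s['moment'])
for a in np.arange(1.35,1.85,.065):
    d,w=rel(bar(a)+[0,0,-.011]); print(round(a,2),d,w)
d=grab('scene','s4')
E
```

```text
t 5.72 [ 0.6846 -0.0082  0.294 ] F [1.9 0.7 2.2] g 0.099 q [-0.48  0.5   0.6   1.5  -0.29  1.23 -0.05]
pumpF [1.68508504 1.12295299 2.24123862] pumppos [ 0.08709125 -0.00164488  0.3050399 ] M [ 0.11088972 -0.13480821  0.01677428]
1.35 [-0.0025 -0.0016  0.0013] [ 0.0006 -0.0022 -0.0022]
1.42 [ 0.0124 -0.0017  0.0011] [ 0.0006 -0.0022 -0.0022]
1.48 [ 0.0273 -0.0017  0.0019] [ 0.0006 -0.0022 -0.0022]
1.54 [ 0.0421 -0.0017  0.0037] [ 0.0006 -0.0022 -0.0022]
1.61 [ 0.0567 -0.0018  0.0064] [ 0.0006 -0.0022 -0.0022]
1.67 [ 0.0711 -0.0018  0.0101] [ 0.0006 -0.0022 -0.0022]
1.74 [ 0.0853 -0.0018  0.0147] [ 0.0006 -0.0022 -0.0022]
1.8 [ 0.0991 -0.0019  0.0202] [ 0.0006 -0.0022 -0.0022]
```

View pics/s4.png

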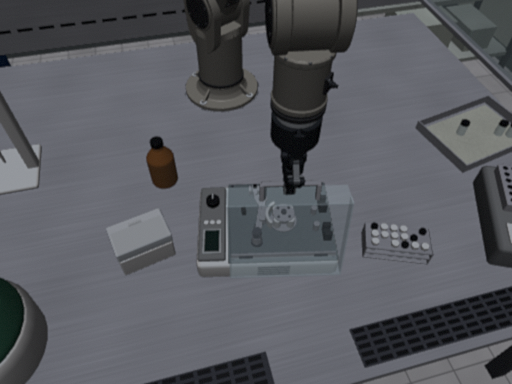

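Request:
servo_tool([
  [0.0145,0,0.0,0,0,0],
  [0.028,0,0.001,0,0,0],
  [0.042,0,0.0025,0,0,0],
  [0.0565,0,0.005,0,0,0],
  [0.069,0,0.009,0,0,0],
  [0.078,0,0.0115,0,0,0],
  [0.083,0,0.013,0,0,0],
  [0.083,0,0.013,0,0,0],
])

```text
clock: 6.78
position: [0.7655, -0.0261, 0.2806]
tcp_rot: [0.0, 0.994, -0.107, 0.001]
force: [2.1, -2.0, 2.1]
gripper_width: 0.097
```

```bash
python3 - <<'E'
from h import *
show()
s=st();p=RP.T@(s['position']-ORG)+[0,0,.011];print('pumpF',RP.T@s['force'], 'pumppos',p,'M',s['moment'])
print('angle',np.arctan2(p[2]-.075,.095-p[0])-.1756,np.hypot(p[2]-.075,.095-p[0]))
for a in np.arange(1.70,1.85,.02):
    d,w=rel(bar(a)+[0,0,-.011]); print(round(a,2),d,w)
E
```

```text
t 6.78 [ 0.7655 -0.0261  0.2806] F [ 2.1 -2.   2.1] g 0.097 q [-0.38  0.66  0.58  1.28 -0.36  1.3  -0.02]
pumpF [ 2.42271833 -1.49140403  2.07670505] pumppos [ 0.16996112 -0.00196547  0.29161955] M [-0.32419405 -0.32148377 -0.06351604]
angle 1.7283475686089846 0.2292230359857074
1.7 [-0.0062 -0.0019 -0.0018] [ 0.0007 -0.0022 -0.0023]
1.72 [-0.0019 -0.002  -0.0004] [ 0.0007 -0.0022 -0.0023]
1.74 [ 0.0024 -0.002   0.0011] [ 0.0007 -0.0022 -0.0023]
1.76 [ 0.0067 -0.002   0.0027] [ 0.0007 -0.0022 -0.0023]
1.78 [ 0.011  -0.002   0.0044] [ 0.0007 -0.0022 -0.0023]
1.8 [ 0.0152 -0.002   0.0062] [ 0.0007 -0.0022 -0.0023]
1.82 [ 0.0194 -0.002   0.008 ] [ 0.0007 -0.0022 -0.0023]
1.84 [ 0.0235 -0.002   0.01  ] [ 0.0007 -0.0022 -0.0023]
```

Request:
servo_tool([
  [0.0035,0,0.0013,0,0,0],
  [0.007,0,0.0028,0,0,0],
  [0.007,0,0.0028,0,0,0],
])

```text
clock: 7.15
position: [0.7694, -0.0269, 0.2788]
tcp_rot: [-0.0, 0.994, -0.107, -0.002]
force: [-9.9, 0.3, 11.0]
gripper_width: 0.1
```

```bash
cat >>h.py <<'E'
def ang():
    show();s=st();p=RP.T@(s['position']-ORG)+[0,0,.011];print('pumpF',RP.T@s['force'], 'pumppos',p,'M',s['moment'])
    print('angle',np.arctan2(p[2]-.075,.095-p[0])-.1756,np.hypot(p[2]-.075,.095-p[0]))
E
python3 -c "
from h import *
ang()"
```

```text
t 7.15 [ 0.7694 -0.0269  0.2788] F [-9.9  0.3 11. ] g 0.100 q [-0.37  0.67  0.58  1.26 -0.36  1.31 -0.01]
pumpF [-9.72152519 -1.78182419 10.96861326] pumppos [ 0.17390787 -0.00195448  0.28981162] M [ 0.03581226  2.18288666 -0.02046381]
angle 1.747230287551879 0.22884598185630298
```

At 1.747 rad the force rose to ~13 N against the motion: the hinge limit. Releasing the bar and rising.

Request:
servo_tool([
  [0,0,0,0,0,0],
  [0,0,0,0,0,0],
  [0,0,0,0,0,0],
  [0,0,-0.02,0,0,0],
  [0,0,-0.05,0,0,0],
  [0,0,-0.08,0,0,0],
  [0,0,-0.08,0,0,0],
], fingers=0.032)

```text
clock: 8.02
position: [0.7727, -0.0275, 0.3628]
tcp_rot: [-0.0, 0.994, -0.107, 0.004]
force: [0.5, -0.2, -0.8]
gripper_width: 0.378
```

```bash
python3 - <<'E'
from h import *
show();grab('scene','s5');grab('top','t5')
print('pre',rel(W(-.15,.005,.36)),rel(W(-.050,.0,.23)))
E
```

```text
t 8.03 [ 0.7727 -0.0275  0.3628] F [ 0.5 -0.2 -0.8] g 0.378 q [-0.36  0.64  0.6   1.14 -0.34  1.46 -0.04]
pre (array([-0.326 , -0.006 , -0.0017]), array([-0.0003, -0.0012, -0.0019])) (array([-0.2261, -0.0011,  0.1285]), array([-0.0003, -0.0012, -0.0019]))
```

View pics/s5.png

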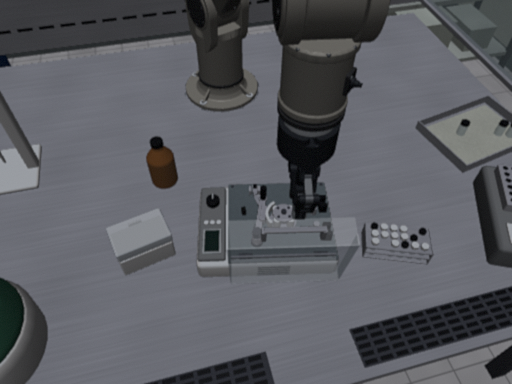

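View pics/t5.png

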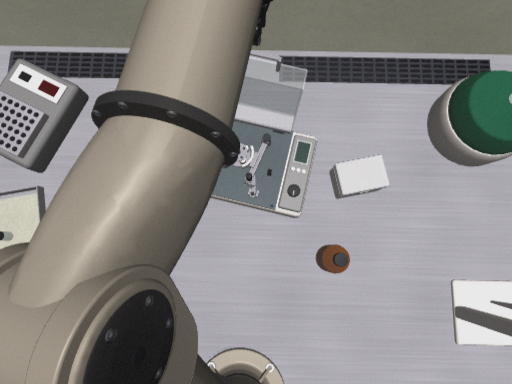

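The guard stands open by itself. The post is now visible, at (263,192) in the scene view and (249,178) in the top view. I'll move high above the deck and close the fingers.

Request:
servo_tool([
  [-0.05,0,0,0,0,0],
  [-0.1,0,0,0,0,0],
  [-0.15,0,0,0,0,0],
  [-0.2,-0.001,0,0,0,0],
  [-0.226,-0.001,0.04,0,0,0],
  [-0.226,-0.001,0.09,0,0,0],
  [-0.226,-0.001,0.12,0,0,0],
  [-0.226,-0.001,0.12,0,0,0],
], fingers=0.0)

```text
clock: 9.12
position: [0.5485, 0.0224, 0.2355]
tcp_rot: [0.001, 0.994, -0.107, -0.003]
force: [-0.9, -0.9, 0.0]
gripper_width: -0.003
```

```bash
python3 - <<'E'
from h import *
show();d=grab('wrist','w6')
for p in ((-.048,-.036,.131),(-.048,-.036,.111),(-.048,-.036,.095),(.008,.006,.117)):print(p,np.round(proj(d,W(*p)),1))
up('s5','s5z',210,170,350,280,5)
E
```

```text
t 9.12 [0.5485 0.0224 0.2355] F [-0.9 -0.9  0. ] g -0.003 q [-0.65  0.31  0.61  1.89 -0.21  1.01 -0.16]
(-0.048, -0.036, 0.131) [260.5 229.1]
(-0.048, -0.036, 0.111) [260.4 220.6]
(-0.048, -0.036, 0.095) [260.2 214.6]
(0.008, 0.006, 0.117) [317.  184.5]
```

View pics/w6.png

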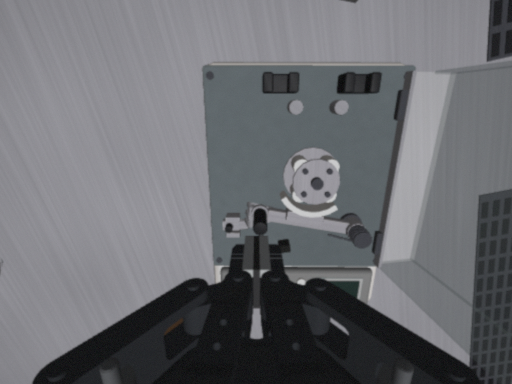

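View pics/s5z.png

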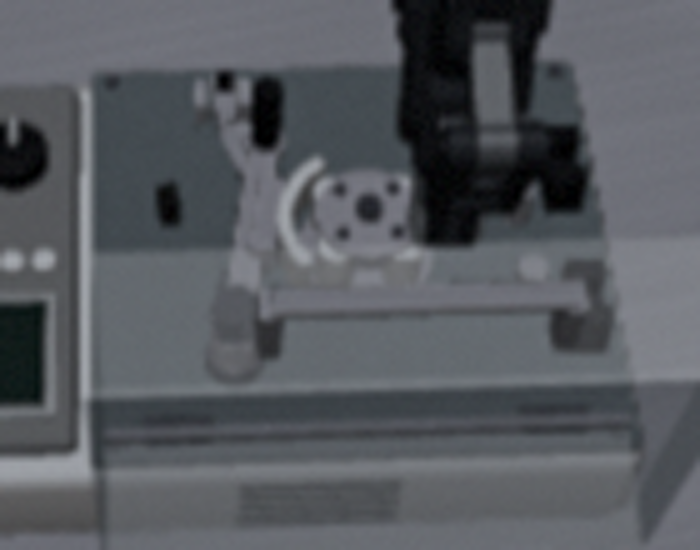

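The post at (260,220) and the rotor at (317,183) fall exactly where the model puts them. I'll descend on the post's +y side.

```bash
python3 - <<'E'
from h import *
print(rel(W(-.050,-.002,.110)),st()['tcp_rot'])
E
```

```text
(array([0.0012, 0.0015, 0.1273]), array([ 0.0014,  0.0022, -0.002 ])) [ 5.75753926e-04  9.94218618e-01 -1.07366933e-01 -1.16177999e-03]
```

Request:
servo_tool([
  [0.001,0.0015,0.04,0,0,0],
  [0.001,0.0015,0.08,0,0,0],
  [0.001,0.0015,0.11,0,0,0],
  [0.001,0.0015,0.126,0,0,0],
  [0.001,0.0015,0.126,0,0,0],
  [0.001,0.0015,0.126,0,0,0],
])

```text
clock: 9.93
position: [0.5526, 0.0207, 0.1133]
tcp_rot: [-0.0, 0.994, -0.107, 0.001]
force: [-0.4, -0.5, 1.0]
gripper_width: 0.0
```

```bash
python3 - <<'E'
from h import *
show();s=st();print(RP.T@(s['position']-ORG));d=grab('wrist','w7');grab('scene','s7');up('s7','s7z',200,150,350,260,5)
print(rel(W(-.050,-.02,.110)))
E
```

```text
t 9.93 [0.5526 0.0207 0.1133] F [-0.4 -0.5  1. ] g 0.000 q [-0.56  0.48  0.53  1.99 -0.35  0.76 -0.04]
[-0.04805388 -0.00131052  0.11332527]
(array([-0.0017,  0.0187,  0.0032]), array([-0.0011, -0.0022, -0.0019]))
```

View pics/w7.png

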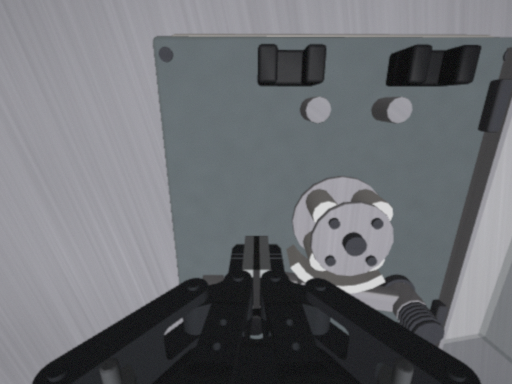

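View pics/s7z.png

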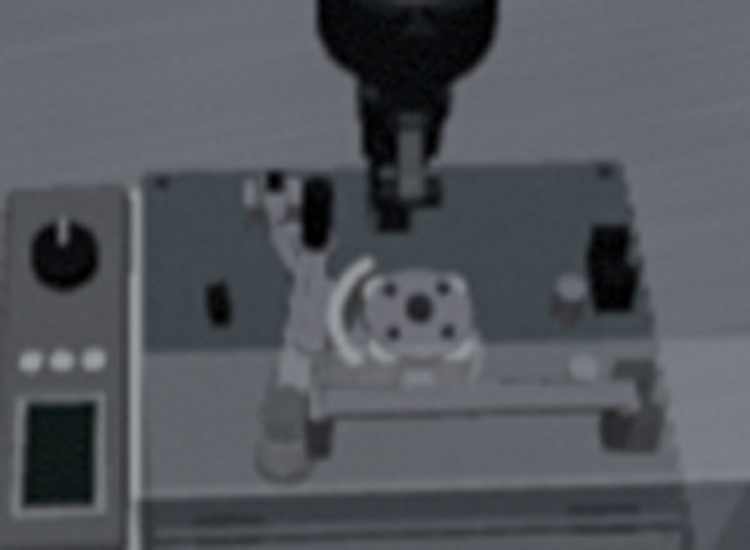

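The closed fingers stand on the post's +y side with a gap of about 17 mm. Starting to push, slowly.

Request:
servo_tool([
  [-0.001,0.008,0.002,0,0,0],
  [-0.002,0.014,0.003,0,0,0],
  [-0.002,0.018,0.003,0,0,0],
  [-0.002,0.022,0.003,0,0,0],
  [-0.002,0.026,0.003,0,0,0],
  [-0.002,0.03,0.003,0,0,0],
  [-0.002,0.03,0.003,0,0,0],
])

```text
clock: 10.9
position: [0.5422, -0.0038, 0.1088]
tcp_rot: [-0.003, 0.994, -0.106, -0.002]
force: [-3.2, 12.5, 4.4]
gripper_width: 0.001
```

```bash
cat >>h.py <<'E'
def push():
    show();s=st();print('pumpF',(RP.T@s['force']).round(1),'pumppos',(RP.T@(s['position']-ORG)).round(4),'M',s['moment'].round(2))
E
python3 - <<'E'
from h import *
push();grab('scene','s8');up('s8','s8z',200,150,350,260,5)
E
```

```text
t 10.90 [ 0.5422 -0.0038  0.1088] F [-3.2 12.5  4.4] g 0.001 q [-0.51  0.47  0.52  2.01 -0.35  0.74  0.01]
pumpF [-5.8 11.5  4.4] pumppos [-0.053  -0.0275  0.1088] M [ 2.42  0.65 -0.03]
```

View pics/s8z.png

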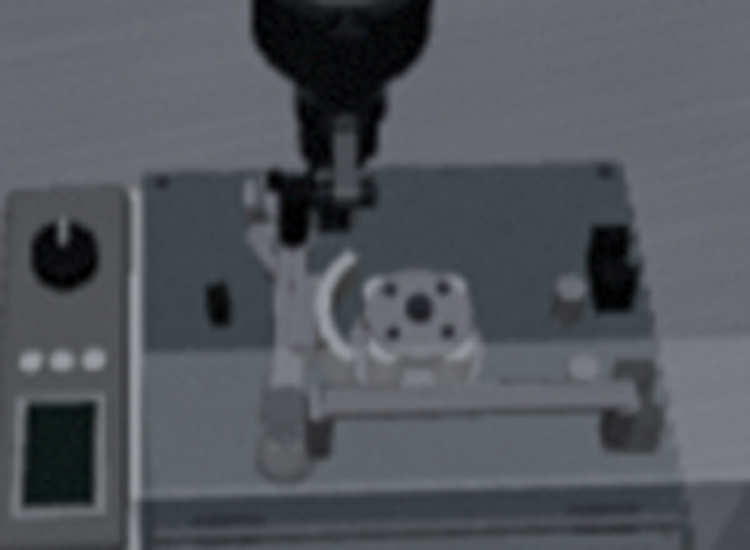

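The arm is following the post at ~12 N. Continuing, with a small +x correction.

Request:
servo_tool([
  [0.001,0.003,0,0,0,0],
  [0.002,0.006,0,0,0,0],
  [0.003,0.009,0,0,0,0],
  [0.003,0.012,0,0,0,0],
  [0.003,0.015,0,0,0,0],
  [0.003,0.018,0,0,0,0],
  [0.003,0.021,0,0,0,0],
  [0.003,0.021,0,0,0,0],
])

```text
clock: 11.95
position: [0.5391, -0.0246, 0.1079]
tcp_rot: [-0.003, 0.994, -0.106, -0.003]
force: [-4.8, 13.5, 0.6]
gripper_width: -0.002
```

```bash
python3 - <<'E'
from h import *
push()
E
```

```text
t 11.95 [ 0.5391 -0.0246  0.1079] F [-4.8 13.5  0.6] g -0.002 q [-0.47  0.47  0.52  2.02 -0.35  0.75  0.05]
pumpF [-7.5 12.2  0.6] pumppos [-0.0516 -0.0484  0.1079] M [ 2.71  0.93 -0.03]
```

Request:
servo_tool([
  [0.001,0.002,-0.001,0,0,0],
  [0.001,0.004,-0.002,0,0,0],
  [0.001,0.006,-0.002,0,0,0],
  [0.001,0.008,-0.002,0,0,0],
  [0.001,0.01,-0.002,0,0,0],
  [0.001,0.01,-0.002,0,0,0],
])

```text
clock: 12.7
position: [0.5387, -0.0309, 0.1092]
tcp_rot: [-0.004, 0.995, -0.104, -0.003]
force: [-0.4, 21.6, -7.3]
gripper_width: 0.007
```

```bash
python3 - <<'E'
from h import *
push();grab('scene','s9');up('s9','s9z',200,150,350,260,5)
E
```

```text
t 12.70 [ 0.5387 -0.0309  0.1092] F [-0.4 21.6 -7.3] g 0.007 q [-0.46  0.47  0.52  2.02 -0.35  0.75  0.07]
pumpF [-5.  21.  -7.3] pumppos [-0.0506 -0.0547  0.1092] M [ 4.29 -0.01 -0.08]
```

View pics/s9z.png

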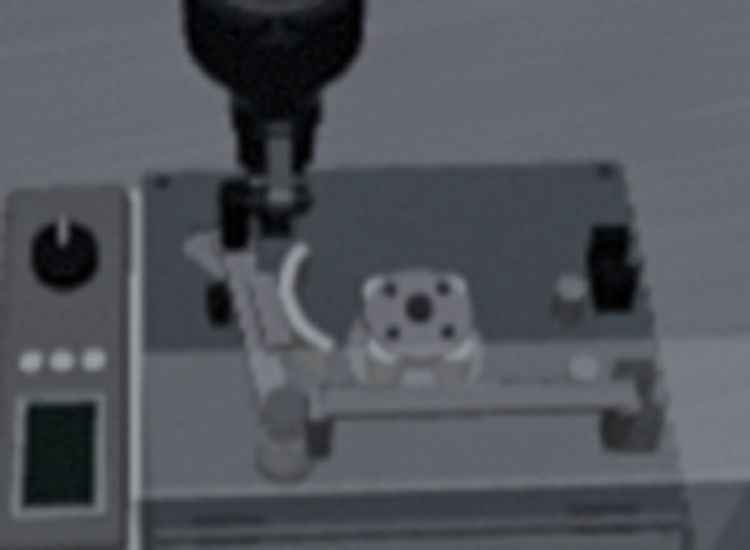

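Force jumped to 21 N and the bar is against the black stop at zoom (218,300). I'll press slightly more to confirm.

Request:
servo_tool([
  [0,0.002,0,0,0,0],
  [0,0.003,0,0,0,0],
  [0,0.003,0,0,0,0],
  [0,0.003,0,0,0,0],
])

```text
clock: 13.25
position: [0.5387, -0.0311, 0.1093]
tcp_rot: [-0.006, 0.995, -0.103, -0.003]
force: [0.2, 26.6, -7.6]
gripper_width: -0.002
```

```bash
python3 - <<'E'
from h import *
push();d=grab('scene','s10');up('s10','s10z',200,150,350,260,5);t=grab('top','t10')
for n,p in(('rest',(-.048,-.036,.131)),('stop',(-.048,-.074,.131)),('025',(-.048-.0,-.036-.028,.131))):
    u=proj(d,W(*p));print(n,np.round(((u[0]-200)*5+2,(u[1]-150)*5+2)))
E
```

```text
t 13.25 [ 0.5387 -0.0311  0.1093] F [ 0.2 26.6 -7.6] g -0.002 q [-0.46  0.47  0.52  2.02 -0.35  0.75  0.07]
pumpF [-5.5 26.1 -7.6] pumppos [-0.0507 -0.0548  0.1093] M [ 5.73 -0.22 -0.06]
rest [318. 188.]
stop [233. 190.]
025 [255. 190.]
```

View pics/s10z.png

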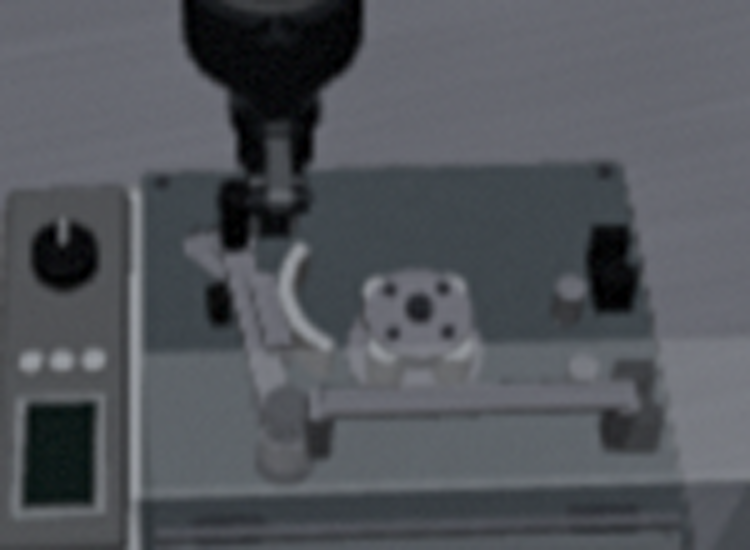

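View pics/s10.png

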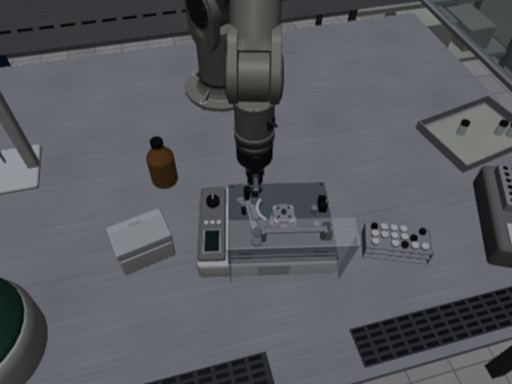

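The post now sits at zoom (234,190), matching the predicted stop at (233,190). The last 3 mm of command added 5 N with no travel, so it is on the stop. The guard is still up, and the bottle, box and rack haven't moved. Handing in.

```bash
python3 - <<'E'
from h import *
push();print(workorder.hand_in());push()
E
```

```text
t 13.35 [ 0.5387 -0.0311  0.1093] F [ 0.7 28.2 -7.4] g 0.000 q [-0.46  0.47  0.52  2.02 -0.35  0.75  0.07]
pumpF [-5.3 27.7 -7.4] pumppos [-0.0506 -0.0548  0.1093] M [ 5.68 -0.23 -0.04]
the job is handed in; nothing more can be done
None
the job is handed in; nothing more can be done
```

The guard is fully up and standing by itself, and the pressure arm is on its end stop with the gripper still pressing it there. I handed the job in at about 13.4 s; no verdict is reported.

- **Guard:** it was already about 0.18 rad open at the start, not shut. I gripped the handle bar and swung it to about 1.747 rad of its 1.75 limit, where the resistance rose to roughly 13 N. After I let go, later pictures show it still up.
- **Pressure arm:** I pushed the thumb post with closed fingers to the stop. In the scene picture the post sits at the predicted stop position. The last 3 mm of command added about 5 N with only 0.1–0.2 mm of movement.
- **Holding force:** the push is about 28 N, against the 14 N the spring needs at the stop.
- **Other items:** the bottle, tip box and tube rack look unmoved in the last scene picture.
- **Small disagreements:** the tool stopped 0.7 mm short of where I predicted contact at the stop, within the camera calibration error. There are also side forces of about 5–7 N on the fingers. No check failed.

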